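# Unclip the charged meter battery and pack it in the sampling basket

### The arm

A 6-joint arm with a two-finger parallel gripper is mounted at the origin on the work surface. World frame = base frame: x ahead of the robot, y to its left, z up, the work surface at z = 0. Lengths are in m, angles in rad, forces in N, time in s.
With the tool pointing down it reaches from about 0.25 to 0.775 m from the base axis. Payload 4 kg.
Tool frame: the origin (TCP) lies on the centre line of the jaws, within the pads' length; the fingertips stand 25 mm ahead of it and the grasp point (between the pads) lies 6 mm ahead of it; z points along the fingers, y is the line along which they close (so a half turn about z gives the same grasp; the last joint's range is limited). The gripper opens to 94 mm and grips with 3 to 60 N. Pads are 16 mm wide; open, the fingers measure 119 mm over their backs; the gripper's body (75 mm by 177 mm) begins 78 mm behind the grasp point.
Start: joints at [-1.38, 0.087, 1.371, -0, 1.684, -0.103], TCP at [0.159, -0.526, 0.231] pointing down, gripper open.
Joint ranges: [-3.1, 3.1], [-0.76, 2.03], [0.27, 2.55], [-1.08, 4.22], [0.17, 2.65], [-2.57, 2.57]. Speed limits (rad/s): [2.79, 2.79, 3.14, 3.14, 3.14, 3.14].

### API

Orientations are given as [roll, pitch, yaw] about the fixed x, y, z axes, in that order (R = Rz(yaw) Ry(pitch) Rx(roll)).
In Python, from bench import sensors, optics, ticket gives the robot as it stands.
- The arm moves only by the tool send_rows, never from a script. Its argument "rows" is a list of rows, each a list of 6 numbers: the shift along the world's x, y, z in mm, then the turn, a rotation vector about the world's x, y, z in rad. In form: [[x, y, z, wx, wy, wz], ...]. A call has 1 to 8 rows; each row shifts and turns the commanded pose from where the row before left it; what a row does not reach is not made up. A row lasts 1/12 s, in which the tool goes at most 41.7 mm and 7.16 degrees, less where a joint would pass 70% of its speed; a pose out of reach is approached as far as the arm can. A call is refused whole if a number of a shift passes 41.7 or a number of a turn 0.125, either way. A call with a gripper value outside its range is refused whole. "grip" is the finger opening in mm, from 0 to 94, set as the call begins (left out, the last holds). The fingers move at their own pace and stop on an object; the grip force is fixed at half the most. Time passes only in rows, so rows that do not move let the fingers close. It gives the time, the measured TCP pose, the force, the opening and the grip force at its end, in the units of the state.
- sensors.get_obs(): the state, without advancing time (a new reading comes with each control period).
- optics.snapshot(name): name is "side" or "top"; returns the picture (384x512x3 uint8, red, green, blue); there is no depth.
- optics.camera_model(name): a dict with "vertical_fov" (degrees; the focal length in pixels is half the picture's height over the tangent of half this angle, whatever the lens; pixels are square), "cx", "cy" (the principal point, pixels), "k1" (the pictures are not rectified: a ray, as slopes to the right and down, at radius r is drawn at 1 + k1 r^2 times it, then the intrinsics apply), "R" (3x3) and "t" (3): a world point X has camera coordinates R X + t. Camera axes: x right, y down, z forward; pixel columns grow to the right and rows downward; lengths in m; the calibration is good to about 2 mm. A picture is of the moment at which its call begins. camera_model takes no time and is no camera call.
- ticket.close_job(): hands the job in; it is judged then, once.
The state is a dict: "time": time; "joint_positions": joint angles; "qvel": joint speeds; "joint_torque": joint torques, N m; "tool_pos": TCP position; "ee_rot": TCP orientation; "wrist_force": force on the tool from outside, world axes, zero at the start; "wrist_torque": the same for the moment, N m; "width": finger opening in m; "finger_force": force on a finger pad.
Only numpy, scipy, OpenCV 4.12 (cv2) and the standard library are available. Lean on these libraries where they do the work, as an engineer would, in place of code of your own. Each camera call takes 0.05 s, during which the arm holds its last target. There are 200 camera calls.

### The job

A fresh battery is needed for the next round of pool water tests. Take the charged battery pack, the one in the charging dock whose lamp shines green, out of its dock by pinching its two blue side buttons together and lifting, then stand it upright in the empty half of the red basket, setting it down rather than dropping it. Leave the pack in the dock with the orange lamp where it is.

Things in the scene. Friction and masses are not known exactly. Their poses are not given: they have to be found in the camera images.
- pack_charged: Charged battery: upright off-white block 56 (x) by 36 (y) by 78 mm high, 0.18-0.29 kg; origin at centre of underside, z up. Blue buttons on its +y and -y sides. Underside starts 10 mm above table, in a fixed dark dock 150 by 96 mm with walls to 36 mm above table, 2-3 mm play; the dock's round green lamp, 22 mm wide, is 56 mm from the pack along +x. Docks and basket stand in any order.
- pack_charging: The other battery pack, alike in looks, size, buttons and dock, but its dock's lamp shines orange: still charging, it stays where it is. Origin at the centre of its underside, z up.
- basket_bay (a point): Centre of the floor (4 mm above table) of the empty half of the fixed red basket, 240 (x) by 125 (y) mm, axes along its sides, z up; walls and the cross wall between the halves 34 mm high. The empty half is the one away from the robot, 116 by 117 mm inside. The other half (-x) holds two loose white bottles 85 mm tall, from 99 mm off this point.
- charged_left (a joint): How far the charged pack's button on its +y side is in: 0 free, 0.007 m fully in. Button face 28 mm wide (x), 30 high, centre 58 mm above the pack's origin; both faces are 56 mm apart free, 44 fully in. Spring 2 N at first, 5 N fully in; springs back when let go. A 30 N grip on both buttons carries the pack.
- charged_right (a joint): The same for the button on the -y side. A hook below each button catches under the dock's rim and holds the pack down until both buttons are in by 4 mm or more (squeeze them fully in); then the pack lifts straight up, clear of the dock after 30 mm.

How it is judged:
On the way, in this order (a step that is already met when the one before it is completed fails the run):
1. both buttons of the charged pack are pinched in by more than 3 mm together while it still sits in its dock (value of joint each of charged_left, charged_right above 0.003 m and distance of pack_charged from where it was at the start of the episode below 0.012 m), for 0.1 s.
2. the charged pack is lifted clear of its dock (height (world z) of pack_charged above 0.045 m), for 0.1 s.
At the end, for the whole second after the job is handed in: The charged pack stands at rest on the floor of the basket's empty half (origin within 40 mm along x and 42 mm along y of the bay's centre, not more than 8 mm above its floor), upright within 10 degrees, and the other pack is within 15 mm of where it was (x of pack_charged in the frame of basket_bay between -0.04 and 0.04 m and y of pack_charged in the frame of basket_bay between -0.042 and 0.042 m and z of pack_charged in the frame of basket_bay below 0.008 m and angle between pack_charged's own z axis and vertical below 0.17 rad and linear speed of pack_charged below 0.02 m/s and distance of pack_charging from where it was at the start of the episode below 0.015 m); the robot touches nothing.
It fails at once if the charged pack, out of its dock, is let go more than 25 mm above the basket's floor (dropped) (distance of pack_charged from where it was at the start of the episode above 0.06 m and z of pack_charged in the frame of basket_bay above 0.025 m and contact force between the fingers and pack_charged below 0.3 N).
It fails at once if the pack in the dock with the orange lamp is moved by more than 15 mm (distance of pack_charging from where it was at the start of the episode above 0.015 m).
It also fails if it takes over 38 s, if anything falls off the work surface, if the arm or the gripper's body presses on something with over 40 N, if the wrist force passes 120 N, or if a joint passes its speed limit or range.

## Working session

There is one attempt and no reset: what is moved stays moved. The work goes in short steps, Python scripts to look and compute and a tool call to move; the robot and the scene stay as the last step left them, time stands still between calls to the robot, and variables do not carry over. Pictures are saved under pics/ and viewed, at most 10 in all, crops included, and the job is handed in when it is done.

Besides the shell and the picture viewer there is one more tool, called as name(argument=value, ...) on one line, values as JSON. send_rows: Moves the arm, as the interface text tells. Its arguments: {"type":"object","properties":{"rows":{"type":"array"},"grip":{"type":"number"}},"required":["rows"]}

```bash
mkdir -p pics; cat > h.py <<'E'
import numpy as np, cv2
from bench import sensors, optics, ticket
def save(n,f): 
    im=optics.snapshot(n); cv2.imwrite(f,im[:,:,::-1]); return im
def K(n):
    c=optics.camera_model(n); f=192/np.tan(np.radians(c["vertical_fov"])/2); return c,f
def back(n,u,v,z):
    c,f=K(n); p=np.array([(u-c["cx"])/f,(v-c["cy"])/f]); q=p.copy()
    for _ in range(30): q=p/(1+c["k1"]*(q@q))
    R=np.array(c["R"]);t=np.array(c["t"]); o=-R.T@t; d=R.T@np.array([*q,1]); return o+d*(z-o[2])/d[2]
def proj(n,X):
    c,f=K(n); x=np.array(c["R"])@X+np.array(c["t"]); q=x[:2]/x[2]; q=q*(1+c["k1"]*(q@q)); return q*f+[c["cx"],c["cy"]]
E
python3 - <<'E'
from h import *
for n in("top","side"):
    im=save(n,f"pics/{n}0.png"); c=optics.camera_model(n); print(n,c["vertical_fov"],c["k1"],-np.array(c["R"]).T@np.array(c["t"]))
a=[cv2.resize(cv2.imread(f"pics/{n}0.png"),(800,600),interpolation=cv2.INTER_CUBIC) for n in("top","side")]
cv2.imwrite("pics/t.png",a[0]);cv2.imwrite("pics/s.png",a[1])
print(sensors.get_obs())
E
```

```text
top 46.543977919710926 -0.09126469796260543 [0.32672867 0.01826964 0.93302478]
side 55.51645499894989 0.002276826153141823 [ 0.18009079 -0.48145575  0.46127045]
{'time': 0.1, 'joint_positions': array([-1.38011903e+00,  8.78792450e-02,  1.37208634e+00, -1.81767766e-05,
        1.68358354e+00, -1.03075810e-01]), 'qvel': array([-0.00055356, -0.0027894 , -0.00352936,  0.00093591,  0.00095999,
       -0.00027099]), 'joint_torque': array([ 1.37240851e-03, -3.41251016e+01, -3.03302228e+01,  7.19697587e-02,
        3.04116053e-02, -9.89714840e-05]), 'tool_pos': array([ 0.15917002, -0.52600803,  0.22943069]), 'ee_rot': array([-3.13964471e+00, -1.83338427e-04,  2.93750897e-01]), 'wrist_force': array([ 0.36514198, -0.57030062, -0.5847503 ]), 'wrist_torque': array([-0.01255362,  0.02346448,  0.02444249]), 'finger_force': 0.0, 'width': 0.09400835589100115}
```

View pics/t.png

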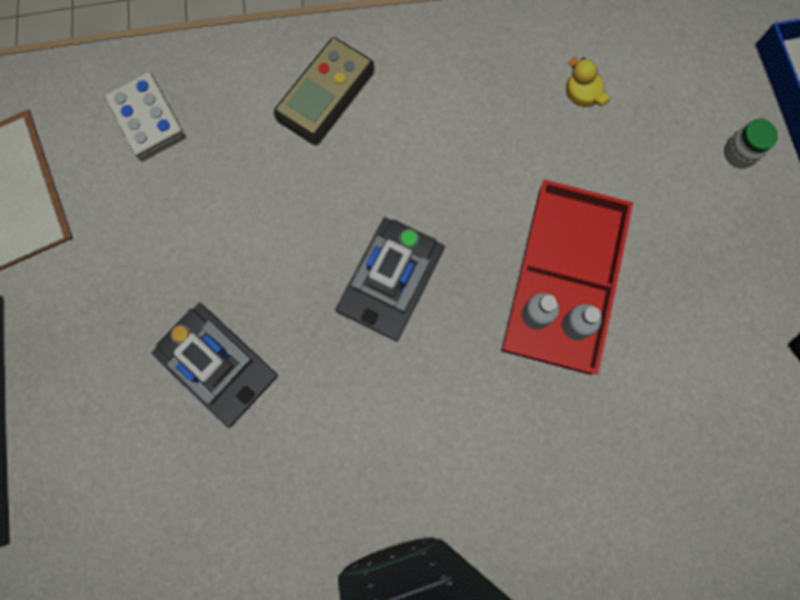

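View pics/s.png

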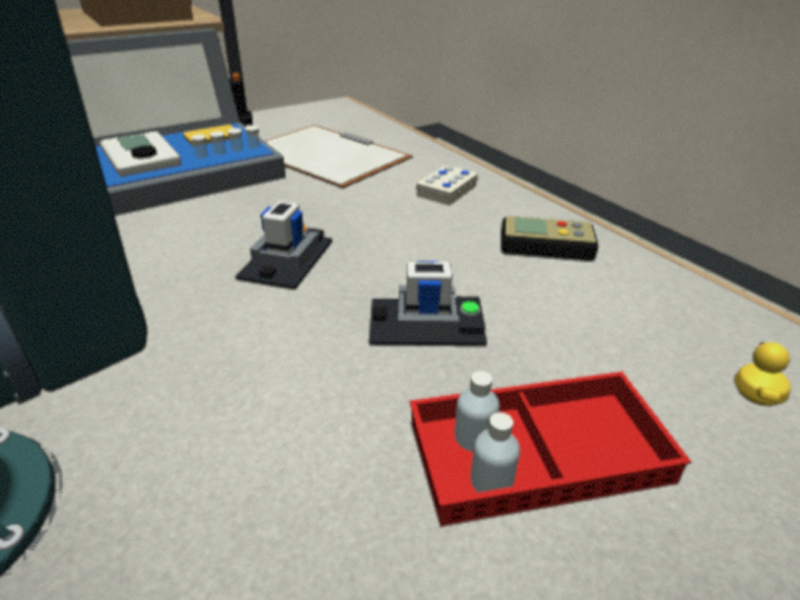

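The top view shows the green-lamp dock at about (390,278), with its pack top at (390,266) and lamp at (409,237). The orange-lamp dock is at (213,365). The basket's empty half is around (575,235), and the path between dock and basket is clear. I'll enlarge the target areas.

```bash
python3 - <<'E'
import cv2,numpy as np
t=cv2.imread("pics/top0.png"); 
a=cv2.resize(t[132:222,208:292],None,fx=6,fy=6,interpolation=cv2.INTER_CUBIC)
cv2.imwrite("pics/c1.png",a)
b=cv2.resize(t[110:245,315:410],None,fx=4,fy=4,interpolation=cv2.INTER_CUBIC)
cv2.imwrite("pics/c2.png",b)
E
```

```text
(no output)
```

View pics/c1.png

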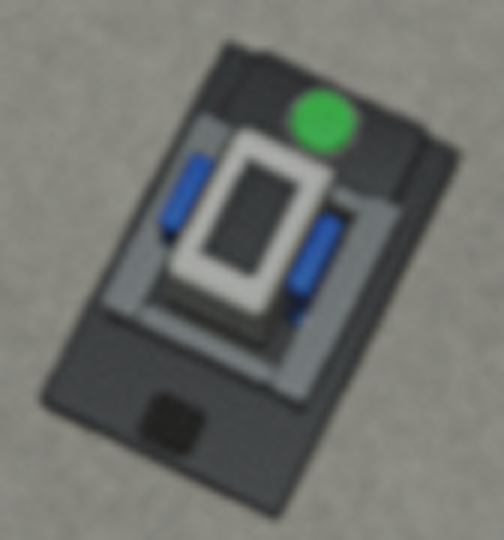

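View pics/c2.png

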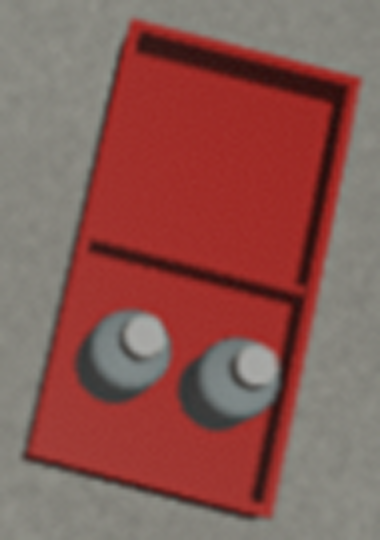

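The crops give the charged pack's top corners at (245,128), (333,172), (258,315) and (172,266) in c1. The basket's rim corners are about (133,20), (360,78), (270,517) and (25,458) in c2.

```bash
python3 - <<'E'
from h import *
def pts(L,x0,y0,s,z): return np.array([back("top",x0+(u+.5)/s-.5,y0+(v+.5)/s-.5,z) for u,v in L])
def rep(nm,P):
    c=P.mean(0); e=np.diff(np.vstack([P,P[:1]]),axis=0)[:,:2]
    ax=e[3]-e[1]
    print(nm,c.round(4),"sides",np.linalg.norm(e,axis=1).round(4),"yaw long",np.degrees(np.arctan2(ax[1],ax[0])).round(1)); return c,np.arctan2(ax[1],ax[0])
c,y=rep("pack",pts([(245,128),(333,172),(258,315),(172,266)],208,132,6,.088))
for z in(0,.01):rep("dock",pts([(228,42),(460,152),(277,518),(42,400)],208,132,6,z))
for z in (.01,.03): 
  l=pts([(323,121)],208,132,6,z)[0]; d=l-c; print("lamp",l,np.hypot(*d[:2]),np.degrees(np.arctan2(d[1],d[0])))
b,by=rep("basket",pts([(133,20),(360,78),(270,517),(25,458)],315,110,4,.034))
# cross wall top, floor check
print("crosswall ends", pts([(90,240),(303,291)],315,110,4,.034))
bay=b[:2]+.060*np.array([np.cos(by),np.sin(by)]); print("bay",bay)
for n in ("side",): 
  print("side proj pack top(800px)",proj(n,c)*800/512,"bay",proj(n,np.array([*bay,.004]))*800/512)
E
```

```text
pack [ 0.5458 -0.0013  0.088 ] sides [0.0325 0.0538 0.0323 0.0522] yaw long -34.0
dock [ 0.5483 -0.001   0.    ] sides [0.0939 0.149  0.0934 0.1482] yaw long -33.3
dock [ 0.546  -0.0008  0.01  ] sides [0.0929 0.1474 0.0924 0.1466] yaw long -33.3
lamp [ 0.59925257 -0.03277816  0.01      ] 0.06200874978245521 -30.486230355102624
lamp [ 0.59334755 -0.03167207  0.03      ] 0.056395938954986076 -32.56189476454931
basket [ 0.516  -0.2384  0.034 ] sides [0.1258 0.2433 0.128  0.2453] yaw long -22.4
crosswall ends [[ 0.53459358 -0.18331943  0.034     ]
 [ 0.4940212  -0.29009402  0.034     ]]
bay [ 0.57147513 -0.26123617]
side proj pack top(800px) [428.7616295  267.30590897] bay [592.01115216 440.68413329]
```

send_rows(grip=94, rows=[[16.1, 21.9, 0, 0, 0, -0.0365], [16.1, 21.9, 0, 0, 0, -0.0365], [16.1, 21.9, 0, 0, 0, -0.0365], [16.1, 21.9, 0, 0, 0, -0.0365], [16.1, 21.9, 0, 0, 0, -0.0365], [16.1, 21.9, 0, 0, 0, -0.0365], [16.1, 21.9, 0, 0, 0, -0.0365], [16.1, 21.9, 0, 0, 0, -0.0365]])

```text
time: 0.77
tool_pos: [0.2885, -0.3499, 0.23]
ee_rot: [-3.141, 0.0, -0.0]
wrist_force: [0.2, -0.1, 0.5]
width: 0.0943
finger_force: 0.0
```

send_rows(rows=[[16.1, 21.9, 0, 0, 0, -0.0365], [16.1, 21.9, 0, 0, 0, -0.0365], [16.1, 21.9, 0, 0, 0, -0.0365], [16.1, 21.9, 0, 0, 0, -0.0365], [16.1, 21.9, 0, 0, 0, -0.0365], [16.1, 21.9, 0, 0, 0, -0.0365], [16.1, 21.9, 0, 0, 0, -0.0365], [16.1, 21.9, 0, 0, 0, -0.0365]])

```text
time: 1.43
tool_pos: [0.4172, -0.1747, 0.23]
ee_rot: [-3.142, 0.001, -0.292]
wrist_force: [-0.6, 0.1, -0.2]
width: 0.0942
finger_force: 0.0
```

send_rows(rows=[[16.1, 21.9, -9, 0, 0, -0.0365], [16.1, 21.9, -9, 0, 0, -0.0365], [16.1, 21.9, -9, 0, 0, -0.0365], [16.1, 21.9, -9, 0, 0, -0.0365], [16.1, 21.9, -9, 0, 0, -0.0365], [16.1, 21.9, -9, 0, 0, -0.0365], [16.1, 21.9, -9, 0, 0, -0.0365], [16.1, 21.9, -9, 0, 0, -0.0365]])

```text
time: 2.1
tool_pos: [0.5459, 0.0005, 0.1574]
ee_rot: [3.141, 0.001, -0.584]
wrist_force: [0.5, 0.2, -0.2]
width: 0.0938
finger_force: 0.0
```

send_rows(rows=[[0, 0, 0, 0, 0, 0], [0, 0, 0, 0, 0, 0]])

```text
time: 2.27
tool_pos: [0.5452, 0.0001, 0.1568]
ee_rot: [3.14, 0.003, -0.579]
wrist_force: [-0.0, -0.7, -0.2]
width: 0.094
finger_force: 0.0
```

send_rows(rows=[[0.5, -0.5, -12, 0, 0, 0], [0.5, -0.5, -12, 0, 0, 0], [0, 0, -12, 0, 0, 0], [0, 0, -12, 0, 0, 0], [0, 0, -12, 0, 0, 0], [0, 0, -12, 0, 0, 0], [0, 0, -11, 0, 0, 0], [0, 0, 0, 0, 0, 0]])

```text
time: 2.93
tool_pos: [0.5446, -0.0018, 0.072]
ee_rot: [3.139, 0.005, -0.582]
wrist_force: [-0.8, 0.2, -0.3]
width: 0.094
finger_force: 0.0
```

```bash
python3 - <<'E'
from h import *
s=save("side","pics/s1.png"); t=save("top","pics/t1.png")
a=cv2.resize(s[120:245,200:350,::-1],(480,400),interpolation=cv2.INTER_CUBIC)
b=cv2.resize(t[110:230,200:290,::-1],(300,400),interpolation=cv2.INTER_CUBIC)
cv2.imwrite("pics/m1.png",np.hstack([a,b]))
E
```

```text
(no output)
```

View pics/m1.png

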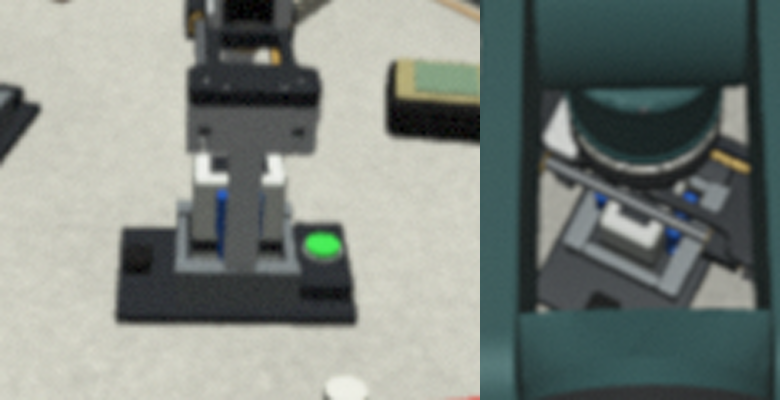

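The fingers straddle the charged pack, centred on its buttons (finger at (242,210) over the blue at (238,220)). I'll close the gripper now.

send_rows(grip=30, rows=[[0.5, 0.5, 1, 0, 0, 0], [0, 0, 0, 0, 0, 0], [0, 0, 0, 0, 0, 0], [0, 0, 0, 0, 0, 0], [0, 0, 0, 0, 0, 0], [0, 0, 0, 0, 0, 0], [0, 0, 0, 0, 0, 0], [0, 0, 0, 0, 0, 0]])

```text
time: 3.7
tool_pos: [0.5473, -0.0014, 0.0768]
ee_rot: [-3.142, -0.0, -0.582]
wrist_force: [-0.2, -1.2, 0.8]
width: 0.0439
finger_force: 4.3
```

send_rows(rows=[[0, 0, 0, 0, 0, 0], [0, 0, 0, 0, 0, 0], [0, 0, 0, 0, 0, 0], [0, 0, 0, 0, 0, 0]])

```text
time: 4.03
tool_pos: [0.5474, -0.0014, 0.0772]
ee_rot: [-3.142, -0.001, -0.582]
wrist_force: [-2.0, -0.1, 5.7]
width: 0.0396
finger_force: 30.0
```

send_rows(rows=[[0, 0, 4, 0, 0, 0], [0, 0, 4, 0, 0, 0], [0, 0, 4, 0, 0, 0], [0, 0, 4, 0, 0, 0]])

```text
time: 4.37
tool_pos: [0.5467, -0.0013, 0.0919]
ee_rot: [3.141, 0.001, -0.582]
wrist_force: [0.2, 0.1, -3.4]
width: 0.0393
finger_force: 30.0
```

```bash
python3 - <<'E'
from h import *
s=save("side","pics/s2.png")
cv2.imwrite("pics/m2.png",cv2.resize(s[120:245,200:350,::-1],(720,600),interpolation=cv2.INTER_CUBIC))
E
```

```text
(no output)
```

View pics/m2.png

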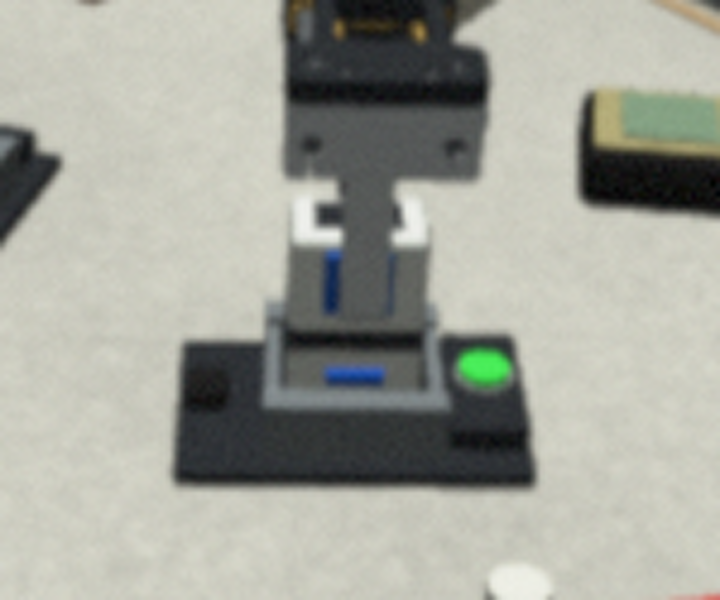

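The pack came up with the gripper by about 15 mm, with its top at (360,220) and the fingertip at the button's lower edge (318). I'll keep lifting.

send_rows(rows=[[0, 0, 7, 0, 0, 0], [0, 0, 8, 0, 0, 0], [0, 0, 8, 0, 0, 0], [0, 0, 8, 0, 0, 0], [0, 0, 8, 0, 0, 0], [0, 0, 8, 0, 0, 0], [0, 0, 8, 0, 0, 0], [0, 0, 3, 0, 0, 0]])

```text
time: 5.08
tool_pos: [0.548, -0.0014, 0.1525]
ee_rot: [-3.14, -0.003, -0.582]
wrist_force: [-0.2, -0.3, -2.0]
width: 0.0393
finger_force: 30.0
```

send_rows(rows=[[1, -10, 0, 0, 0, 0.01], [1, -16, 0, 0, 0, 0.014], [1.5, -16, 0, 0, 0, 0.014], [1.5, -16, 0, 0, 0, 0.014], [1.5, -16, 0, 0, 0, 0.014], [1.5, -16, 0, 0, 0, 0.014], [1.5, -16, 0, 0, 0, 0.014], [1.5, -16, 0, 0, 0, 0.014]])

```text
time: 5.75
tool_pos: [0.5581, -0.1241, 0.1504]
ee_rot: [3.141, 0.0, -0.474]
wrist_force: [-0.5, 0.5, -2.5]
width: 0.0388
finger_force: 30.0
```

send_rows(rows=[[1.5, -16, 0, 0, 0, 0.014], [1.5, -16, 0, 0, 0, 0.014], [1.5, -16, 0, 0, 0, 0.014], [1.5, -16, 0, 0, 0, 0.014], [1.5, -16, 0, 0, 0, 0.014], [1.5, -16, 0, 0, 0, 0.014], [1.5, -16, 0, 0, 0, 0.008], [1, -16, 0, 0, 0, 0]])

```text
time: 6.42
tool_pos: [0.5697, -0.2521, 0.1503]
ee_rot: [-3.142, 0.001, -0.382]
wrist_force: [0.7, 0.5, -2.8]
width: 0.0389
finger_force: 30.0
```

send_rows(rows=[[1, -7, 0, 0, 0, 0], [1, -3, 0, 0, 0, 0], [0, 0, 0, 0, 0, 0], [0, 0, 0, 0, 0, 0]])

```text
time: 6.75
tool_pos: [0.5717, -0.2608, 0.1504]
ee_rot: [-3.141, 0.001, -0.382]
wrist_force: [0.1, -0.0, -3.3]
width: 0.0392
finger_force: 30.0
```

```bash
python3 - <<'E'
from h import *
s=save("side","pics/s3.png")
cv2.imwrite("pics/m3.png",cv2.resize(s[120:345,220:470,::-1],(660,594),interpolation=cv2.INTER_CUBIC))
o=sensors.get_obs();print(o["tool_pos"],o["ee_rot"],o["width"])
E
```

```text
[ 0.57171559 -0.26050174  0.15041849] [-3.14109558e+00  5.33563661e-04 -3.81523542e-01] 0.039156307486744604
```

View pics/m3.png

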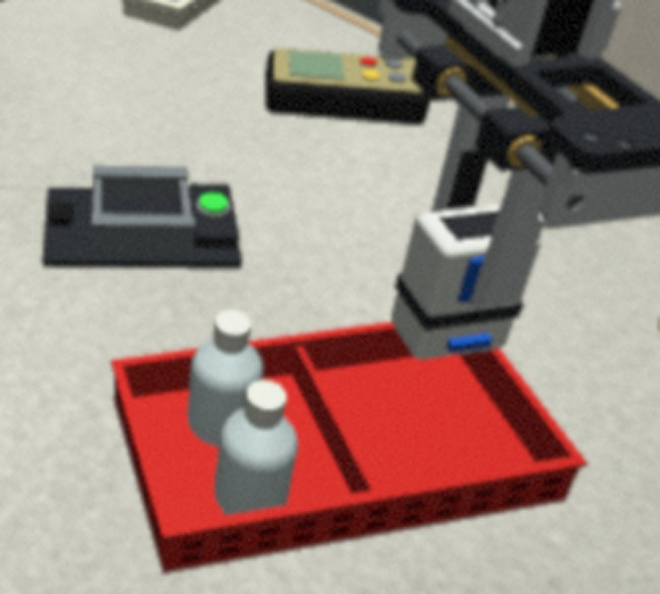

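The pack is held upright above the empty half, its base at about (455,345). I'll lower it, slowly near the floor.

send_rows(rows=[[0, 0, -8, 0, 0, 0], [0, 0, -10, 0, 0, 0], [0, 0, -10, 0, 0, 0], [0, 0, -10, 0, 0, 0], [0, 0, -10, 0, 0, 0], [0, 0, -10, 0, 0, 0], [0, 0, -7, 0, 0, 0], [0, 0, -4, 0, 0, 0]])

```text
time: 7.47
tool_pos: [0.5709, -0.261, 0.0795]
ee_rot: [-3.141, 0.003, -0.382]
wrist_force: [0.3, -0.4, -1.9]
width: 0.0389
finger_force: 30.0
```

send_rows(rows=[[0, 0, -1, 0, 0, 0], [0, 0, -1, 0, 0, 0], [0, 0, -1, 0, 0, 0], [0, 0, 0, 0, 0, 0], [0, 0, 0, 0, 0, 0]])

```text
time: 7.88
tool_pos: [0.572, -0.2615, 0.0791]
ee_rot: [3.141, -0.001, -0.382]
wrist_force: [0.0, 0.3, -2.7]
width: 0.0392
finger_force: 30.0
```

send_rows(rows=[[0, 0, -1, 0, 0, 0], [0, 0, -1, 0, 0, 0], [0, 0, 0, 0, 0, 0], [0, 0, 0, 0, 0, 0]])

```text
time: 8.22
tool_pos: [0.5716, -0.2613, 0.0764]
ee_rot: [3.142, 0.0, -0.382]
wrist_force: [0.4, -0.9, -2.5]
width: 0.0393
finger_force: 30.0
```

send_rows(rows=[[0, 0, -1, 0, 0, 0], [0, 0, -1, 0, 0, 0], [0, 0, 0, 0, 0, 0], [0, 0, 0, 0, 0, 0]])

```text
time: 8.55
tool_pos: [0.5716, -0.2613, 0.0743]
ee_rot: [3.142, 0.0, -0.382]
wrist_force: [0.1, -0.8, -3.2]
width: 0.0394
finger_force: 30.0
```

send_rows(rows=[[0, 0, -1, 0, 0, 0], [0, 0, -1, 0, 0, 0], [0, 0, 0, 0, 0, 0], [0, 0, 0, 0, 0, 0]])

```text
time: 8.88
tool_pos: [0.5716, -0.2613, 0.0724]
ee_rot: [3.142, 0.0, -0.382]
wrist_force: [0.2, -0.2, -1.8]
width: 0.0391
finger_force: 30.0
```

send_rows(rows=[[0, 0, -1, 0, 0, 0], [0, 0, 0, 0, 0, 0], [0, 0, 0, 0, 0, 0]])

```text
time: 9.13
tool_pos: [0.5716, -0.2613, 0.0714]
ee_rot: [3.142, 0.0, -0.382]
wrist_force: [0.8, -0.0, -3.0]
width: 0.0392
finger_force: 30.0
```

send_rows(rows=[[0, 0, -1, 0, 0, 0], [0, 0, 0, 0, 0, 0], [0, 0, 0, 0, 0, 0]])

```text
time: 9.38
tool_pos: [0.5718, -0.2614, 0.0713]
ee_rot: [3.141, -0.001, -0.382]
wrist_force: [-2.0, 1.2, 1.2]
width: 0.0394
finger_force: 30.0
```

The floor contact shows in both the force and the height, so I'll release.

send_rows(grip=80, rows=[[0, 0, 0, 0, 0, 0], [0, 0, 0, 0, 0, 0], [0, 0, 0, 0, 0, 0], [0, 0, 0, 0, 0, 0], [0, 0, 0, 0, 0, 0], [0, 0, 0, 0, 0, 0]])

```text
time: 9.88
tool_pos: [0.5718, -0.2614, 0.0706]
ee_rot: [3.141, -0.0, -0.382]
wrist_force: [1.0, 0.3, 0.6]
width: 0.0758
finger_force: 0.0
```

send_rows(rows=[[0, 0, 5, 0, 0, 0], [0, 0, 12, 0, 0, 0], [0, 0, 15, 0, 0, 0], [0, 0, 20, 0, 0, 0], [0, 0, 20, 0, 0, 0], [0, 0, 20, 0, 0, 0], [0, 0, 20, 0, 0, 0], [0, 0, 0, 0, 0, 0]])

```text
time: 10.55
tool_pos: [0.574, -0.2626, 0.1896]
ee_rot: [3.14, -0.011, -0.382]
wrist_force: [1.1, 0.2, 1.1]
width: 0.0802
finger_force: 0.0
```

```bash
python3 - <<'E'
from h import *
s=save("side","pics/s4.png")
cv2.imwrite("pics/m4.png",cv2.resize(s[120:345,220:470,::-1],(660,594),interpolation=cv2.INTER_CUBIC))
E
```

```text
(no output)
```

View pics/m4.png

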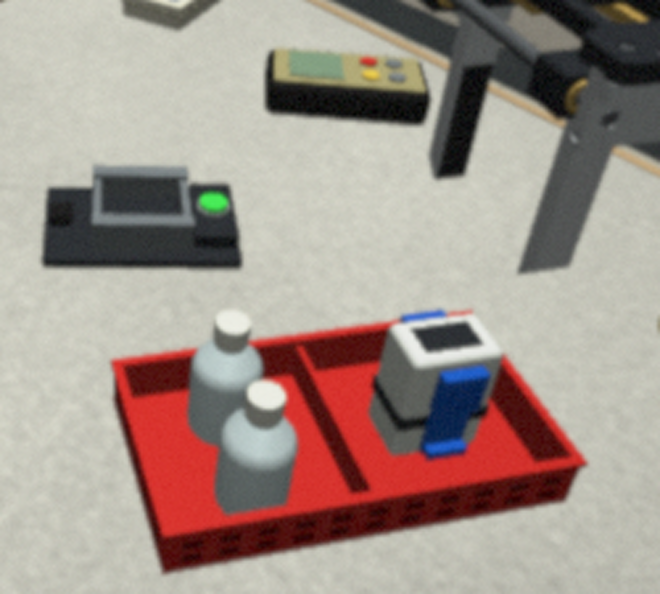

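The pack stands upright in the middle of the empty half, its base around (425,435), and the gripper is clear of it.

```bash
python3 -c "
from bench import ticket
print(ticket.close_job())"
```

```text
the job is handed in; nothing more can be done
None
```

The charged pack (green lamp) is standing upright in the middle of the basket's empty half, set down rather than dropped; the arm never went near the orange-lamp pack, and the job is handed in, with no verdict returned.

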